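# Load the magnetic stirring spot and set its speed lever

### The job

The stirrer was left running: turn the red-handled speed lever on the control unit fully back to its off stop (the red mark on the dial). Then, with the lever off, slide the aluminium pan, flask standing in it, along the bench without lifting it until it sits centred on the round black stirring spot. Finally set the lever so that it lines up exactly with the green set-point pointer, without moving the pointer, tipping the flask or disturbing the other things on the bench.

Things in the scene. Friction and masses are not known exactly. Their poses are not given: they have to be found in the camera images.
- lever (a joint): Speed lever of the control unit, swinging level about a vertical axis. 0 = off, at the stop (lever points along the red mark at 87 to 113 mm from the axis, the dial's end on the robot's left); grows anticlockwise seen from above to 2.1 rad, in the same measure as pointer. Stays where it is left; moving it takes about 2 N at the handle.
- lever_grip (a point): Point on the lever's upright red handle at the height to grip, 75 mm out from the hinge axis. The handle is a round post 18 mm across; it stands from 24 mm below this point to 25 mm above it, and the steel lever bar (12 wide, top 30 mm below this point) joins it to the hinge. This point is 110 mm above the bench. x axis: from hinge to handle; z up.
- lever_hinge (a point): Point on the vertical axis of lever and pointer, at the height of lever_grip. The hub below it is 36 mm across; its top is 22 mm below this point.
- pointer (a joint): Green set-point pointer turning about the same axis under the lever: the angle to which the lever must be set (0.8 to 1.9 rad). The lever lines up with it when lever equals pointer. Leave it where it is.
- pointer_tip (a point): Outer end of the flat green pointer, 100 mm out from the axis, on the dial face; 16 mm wide, reaching 106 mm out, so it shows beyond the handle. x axis: outward from the hinge axis.
- unit: White control unit fixed to the bench, 200 x 200 mm, top (dial face) 60 mm above the bench; origin at the centre of its underside. x points away from the robot at yaw 0. The hinge axis is 45 mm from the origin along +x; the lever's arc spans 60 degrees to either side of -x, over the unit's top.
- pan: Loose round open aluminium pan, 0.35 kg; outside radius 81 mm at the foot, 85 mm at 46 mm, 87 mm at the rim, 50 mm high, wall 3 mm, floor 4 mm thick. Origin at the centre of its underside; z up.
- flask: Stoppered conical amber flask standing loose in the pan near its middle, 66 mm across the base, 26 mm at the neck (70 mm up), 114 mm high, 0.12 kg. Origin at the centre of its underside; z is its own axis.
- spot_centre (a point): Centre of the stirring spot: a black disc of 210 mm diameter, flush with the bench, with a thin white ring of 184 mm mean diameter (just larger than the pan) and a white cross at the centre.
- amber_bottle: Bystander: amber bottle, 64 mm across, 150 mm high. Origin under its centre.
- white_jar: Bystander: white jar with red lid, 54 mm across, 70 mm high. Origin under its centre.
- beaker: Bystander: clear beaker, 70 mm across, 85 mm high. Origin under its centre.
- tongs: Bystander: wooden tube tongs lying flat, about 160 x 45 mm, 12 mm high. Origin under the middle.
- stopwatch: Bystander: black stopwatch lying flat, 60 mm across, 14 mm high. Origin under its centre.
- wash_bottle: Bystander: white bottle with blue cap, 60 mm across, 140 mm high. Origin under its centre.
Things that resemble listed ones, but are neither listed nor needed, are in the scene too. Leave any yellow look-alike of the flask alone. What is shaped like the pan but pink is not meant.

How it is judged:
By the outcome, as a careful person would: the job done as asked, in the order asked, and still so for the second after the job is handed in, with the robot touching nothing.
It also fails if it takes over 67 s, if anything falls off the work surface, if the arm or the gripper's body presses on something with over 40 N, if the wrist force passes 120 N, or if a joint passes its speed limit or range.

### The arm

A 6-joint arm with a two-finger parallel gripper is mounted at the origin on the work surface. World frame = base frame: x ahead of the robot, y to its left, z up, the work surface at z = 0. Lengths are in m, angles in rad, forces in N, time in s.
With the tool pointing down it reaches from about 0.3 to 0.875 m from the base axis. Payload 6.4 kg.
Tool frame: the origin (TCP) lies midway between the tips of the shut fingers; the grasp point (between the pads) lies 19 mm behind it; z points along the fingers, y is the line along which they close (so a half turn about z gives the same grasp; the last joint's range is limited). The gripper opens to 85 mm and grips with 20 to 120 N. Pads are 22 mm wide; open, the fingers measure 114 mm over their backs; the gripper's body (76 mm by 85 mm) begins 54 mm behind the grasp point. The pads swing forward as they close: fully open they stand 13 mm farther back than shut.
Start: joints at [-0.206, 0.181, 1.607, -0, 1.354, -0.206], TCP at [0.575, 0, 0.231] pointing down, gripper open.
Joint ranges: [-2.99, 2.99], [-0.89, 2.07], [0.3, 2.58], [-1.14, 4.28], [0, 2.63], [-3.12, 3.12]. Speed limits (rad/s): [2.57, 2.57, 3.01, 3.14, 3.14, 3.14].

### API

Orientations are given as a unit quaternion [w, x, y, z].
In Python, from bench import * gives the robot as it stands.
- The arm moves only by the tool play_rows, never from a script. Its argument "plan" is a list of rows, each a list of 3 entries, a list of its own where there are three numbers: the finger opening in mm, from 0 to 85.4, then the shift along the tool's x, y, z normalised to -1 to 1, where 1 is 40 cm, then the turn about the tool's z normalised to -1 to 1, where 1 is pi rad. A call has 1 to 10 rows; each row is the pose to reach, as a shift and turn from the pose commanded when the call began, along the tool's axes at that moment, turning the shorter way round; what a row does not reach only later rows make up. A row lasts 1/10 s, in which the tool goes at most 50 mm and 8.59 degrees, less where a joint would pass 70% of its speed; a pose out of reach is approached as far as the arm can. A call with a number of a shift or a turn outside -1 to 1 is refused whole. A call with a gripper value outside its range is refused whole. The fingers move at their own pace and stop on an object; the grip force is fixed at half the most. Time passes only in rows, so rows that repeat a pose let the fingers close. It gives the time, the measured TCP pose, the force, the opening and the grip force at its end, in the units of the state.
- get_obs(): the state, without advancing time (a new reading comes with each control period).
- camera(name): name is "scene" or "side" or "wrist"; returns a dict with "image" (420x560x3 uint8, red, green, blue), "range_z" (420x560 float32, m along the optical axis (not along the pixel's ray), 0 where there is no reading), "intrinsics" (3x3 intrinsics, pixels), "rvec" (rotation vector, rad) and "tvec" (3), from world to camera coordinates, as OpenCV has them; the wrist camera has in their place "T_tool_cam" (4x4, takes a point from camera to tool coordinates, whose origin is the TCP and whose axes are the flange's). Camera axes: x right, y down, z forward; pixel columns grow to the right and rows downward; lengths in m; the calibration is good to about 2 mm. A picture is of the moment at which its call begins: read the wrist's pose just before it.
- hand_in(): hands the job in; it is judged then, once.
Trained networks look in a picture, given as the dict that the camera call returned (one of the last four; its "shot" number tells which), for a name from the list of things; names that differ only in an ending like _2 or _b are one class to them, and where a whole thing is asked for, a point or a joint stands for the part that bears it (a point fixed in the world has none). Each returns a list of dicts, best first, with "conf" (0 to 1); they miss things now and then, are a little off and sometimes report something else, mostly with a low value. They report only what shows in the picture. A call takes as long as a camera call. They do not tell look-alikes from the thing itself.
- search_frame(picture, label): "rect" ([centre column, centre row, width, height] in pixels, round what is visible of it).
- masks_of(picture, label): "mask" (420x560 bool, what is visible of it) and "rect" ([centre column, centre row, width, height] in pixels, round what is visible of it).
The state is a dict: "time_s": time; "q": joint angles; "dq": joint speeds; "joint_efforts": joint torques, N m; "eef_pos": TCP position; "eef_rot": TCP orientation; "wrist_force": force on the tool from outside, world axes, zero at the start; "torque": the same for the moment, N m; "opening": opening from 0.0 (shut) to 1.0 (fully open); "grasp_force": force on a finger pad.
Only numpy, scipy, OpenCV 4.12 (cv2) and the standard library are available. Lean on these libraries where they do the work, as an engineer would, in place of code of your own. Each camera call takes 0.05 s, during which the arm holds its last target. There are 200 camera calls.

## Working session

There is one attempt and no reset: what is moved stays moved. The work goes in short steps, Python scripts to look and compute and a tool call to move; the robot and the scene stay as the last step left them, time stands still between calls to the robot, and variables do not carry over. Pictures are saved under pics/ and viewed, at most 10 in all, crops included, and the job is handed in when it is done.

Besides the shell and the picture viewer there is one more tool, called as a command line: name --argument value ..., lists and objects as JSON in quotes. play_rows: Moves the arm, as the interface text tells. Its arguments: {"type":"object","properties":{"plan":{"type":"array","items":{"type":"array"}}},"required":["plan"]}

```bash
ls; mkdir -p pics
cat > h.py <<'E'
from bench import *
import numpy as np, cv2
from scipy.spatial.transform import Rotation as R
def Twc(p,obs=None):
    "camera->world 4x4"
    T=np.eye(4)
    if 'T_tool_cam' in p:
        q=obs['eef_rot']; T[:3,:3]=R.from_quat([q[1],q[2],q[3],q[0]]).as_matrix(); T[:3,3]=obs['eef_pos']
        return T@np.array(p['T_tool_cam'])
    Rm=cv2.Rodrigues(np.array(p['rvec'],float))[0]
    T[:3,:3]=Rm.T; T[:3,3]=-Rm.T@np.array(p['tvec']).ravel(); return T
def cloud(p,obs=None):
    K=np.array(p['intrinsics']); z=p['range_z']; v,u=np.mgrid[:420,:560]
    P=np.stack([(u-K[0,2])/K[0,0]*z,(v-K[1,2])/K[1,1]*z,z],-1)
    T=Twc(p,obs); W=P@T[:3,:3].T+T[:3,3]; W[z<=0]=np.nan; return W
def ray(p,uv,z,obs=None):
    "pixel -> world point at height z"
    K=np.array(p['intrinsics']); T=Twc(p,obs)
    d=T[:3,:3]@np.array([(uv[0]-K[0,2])/K[0,0],(uv[1]-K[1,2])/K[1,1],1]); o=T[:3,3]
    return o+d*(z-o[2])/d[2]
def save(n,im): cv2.imwrite(f'pics/{n}.png',im[...,::-1])
E
python3 - <<'E'
from h import *
o=get_obs(); print(o['eef_pos'],o['eef_rot'],o['wrist_force'],o['opening'])
a=camera('scene'); b=camera('side'); 
save('a',a['image']); save('b',b['image'])
for p in (a,b):
    W=cloud(p); print(Twc(p)[:3,3])
    for l in ['lever','lever_grip','pointer','unit','pan','flask','spot_centre','amber_bottle','white_jar','beaker','tongs','stopwatch','wash_bottle']:
        try: r=masks_of(p,l)
        except Exception as e: print(l,e); continue
        for m in r[:3]:
            if m['conf']>.2: print(l,round(m['conf'],2),np.round(m['rect']),np.round(np.nanmedian(W[m['mask']],0),3),np.round(np.nanpercentile(W[m['mask']][:,2],97),3))
E
```

```text
pics
[5.74453947e-01 1.58562658e-04 2.30357998e-01] [-7.52135345e-04  7.07096095e-01  7.07116908e-01 -4.74065292e-04] [ 0.1748844   0.22709828 -0.31343847] 1.0004840615459567
[0.97084627 0.7178844  0.75681875]
lever 0.59 [223. 160.  21.  19.] [ 0.577 -0.279  0.081] 0.088
lever_grip 0.54 [222. 159.  26.  17.] [ 0.579 -0.277  0.08 ] 0.088
pointer 0.61 [229. 174.  76.  51.] [ 0.559 -0.23   0.058] 0.081
unit 0.82 [229. 172.  82.  48.] [ 0.559 -0.229  0.058] 0.081
pan 0.94 [423. 260.  67.  63.] [0.278 0.351 0.009] 0.049
pan 0.83 [333. 284.  66.  71.] [0.537 0.293 0.009] 0.049
pan 0.5 [290. 183.  25.  14.] [ 0.393 -0.122  0.011] 0.015
flask 0.87 [405. 328.  30.  48.] [0.507 0.488 0.043] 0.114
flask 0.8 [334. 274.  30.  50.] [0.541 0.297 0.048] 0.118
spot_centre 0.76 [282. 226.  76.  46.] [0.514 0.025 0.   ] 0.003
amber_bottle 0.56 [223. 268.  31.  61.] [0.763 0.161 0.087] 0.149
white_jar 0.87 [185. 213.  24.  32.] [ 0.756 -0.122  0.044] 0.07
white_jar 0.74 [168. 190.  29.  35.] [ 0.754 -0.24   0.059] 0.084
beaker 0.62 [168. 188.  25.  34.] [ 0.754 -0.24   0.061] 0.084
tongs 0.66 [195. 250.
[... 777 characters left out ...]
ask 0.57 [269. 176.  16.  34.] [0.525 0.269 0.05 ] 0.115
spot_centre 0.6 [263. 247.  76.  46.] [0.508 0.009 0.   ] 0.004
amber_bottle 0.65 [347. 197.  23.  56.] [0.748 0.119 0.073] 0.148
white_jar 0.96 [362. 267.  26.  36.] [ 0.742 -0.157  0.051] 0.072
beaker 0.8 [375. 297.  29.  42.] [ 0.747 -0.283  0.058] 0.085
beaker 0.63 [267. 176.  17.  34.] [0.524 0.268 0.049] 0.117
tongs 0.97 [360. 245.  56.  20.] [ 0.76  -0.01   0.007] 0.012
stopwatch 0.61 [221. 279.  24.  18.] [ 0.386 -0.14   0.012] 0.016
stopwatch 0.26 [362. 245.  54.  19.] [ 0.763 -0.01   0.008] 0.012
wash_bottle 0.86 [340. 174.  18.  38.] [0.75  0.252 0.096] 0.14
wash_bottle 0.26 [361. 245.  58.  18.] [ 0.764 -0.01   0.008] 0.012
```

Run:
```python
import cv2,numpy as np
a=cv2.imread('pics/a.png');b=cv2.imread('pics/b.png')
cv2.imwrite('pics/ab.png',np.hstack([cv2.resize(a[120:400,130:480],(400,320)),cv2.resize(b[120:400,140:490],(400,320))]))
c=cv2.resize(a[145:205,185:275],(540,360),interpolation=2);d=cv2.resize(b[265:355,230:335],(420,360),interpolation=2)
cv2.imwrite('pics/cd.png',np.hstack([c[:,:400],d[:,:400]]))
```

```text
(no output)
```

View pics/ab.png

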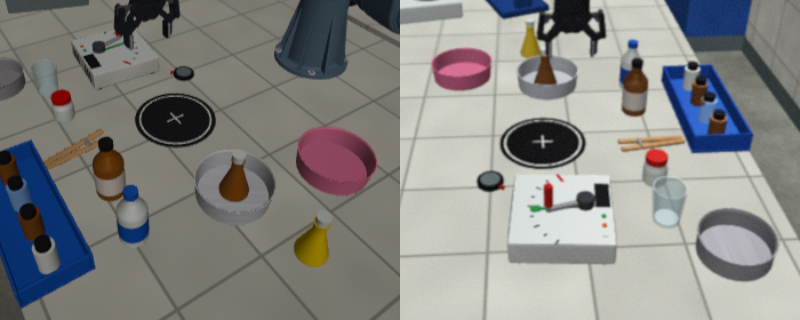

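View pics/cd.png

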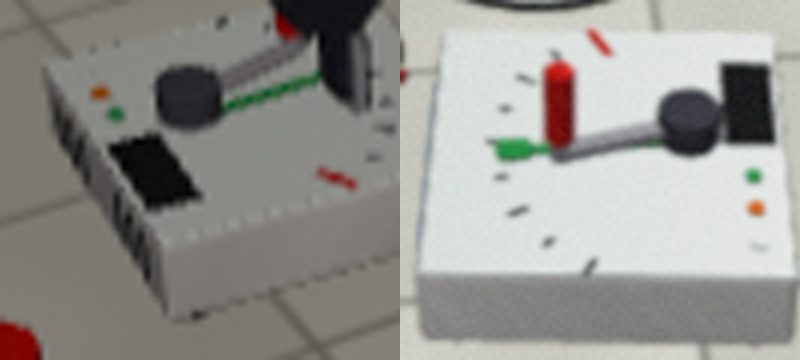

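Aluminium-pan candidates (scene view): grey pan with the amber flask at (333,284), pink pan at (423,260), and an empty grey pan at the far left edge. The one at (333,284) fits, because it is grey and holds the amber flask. The flask to use is (334,274); the yellow one at (405,328) is a look-alike. Next I'll measure the geometry and the wrist camera's offset.

```bash
cat >> h.py <<'E'
def circ(P,r0=None):
    from scipy.optimize import least_squares
    c=P.mean(0)
    f=lambda x: np.hypot(P[:,0]-x[0],P[:,1]-x[1])-(r0 if r0 else x[2])
    return least_squares(f,[*c,.08],loss='soft_l1',f_scale=.002).x
def unitfit(p,o=None):
    W=cloud(p,o); im=p['image'].astype(float); r,g,b=im[...,0],im[...,1],im[...,2]
    reg=(np.abs(W[...,0]-.53)<.16)&(np.abs(W[...,1]+.3)<.16)
    out={}
    red=reg&(r>110)&(g<.45*r)&(b<.45*r); gr=reg&(g>60)&(r<.6*g)&(b<.75*g)
    out['mark']=W[red&(W[...,2]>.052)&(W[...,2]<.067)]
    out['handle']=W[red&(W[...,2]>.088)&(W[...,2]<.15)]
    out['green']=W[gr&(W[...,2]>.052)&(W[...,2]<.072)]
    out['hub']=W[reg&(r<90)&(W[...,2]>.08)&(W[...,2]<.095)]
    out['top']=W[reg&(np.abs(W[...,2]-.06)<.004)]
    return out
E
python3 - <<'E'
from h import *
a=camera('scene'); b=camera('side'); w=camera('wrist'); o=get_obs()
print(np.round(w['T_tool_cam'],3), w['intrinsics'])
for n,p in (('a',a),('b',b)):
    for k,v in unitfit(p).items():
        if len(v): print(n,k,len(v),np.round(v.mean(0),4),np.round(v.min(0),3),np.round(v.max(0),3))
    t=unitfit(p)['top'][:,:2].astype(np.float32); print(cv2.minAreaRect(t*1000))
    W=cloud(p)
    for nm,c,R0 in (('pan',(.54,.295),.12),):
        m=(np.hypot(W[...,0]-c[0],W[...,1]-c[1])<R0)&(W[...,2]>.044)&(W[...,2]<.055)&(np.hypot(W[...,0]-c[0],W[...,1]-c[1])>.06)
        print(nm,m.sum(),circ(W[m][:,:2]),circ(W[m][:,:2],.0855))
    f=(np.hypot(W[...,0]-.54,W[...,1]-.295)<.05)&(W[...,2]>.08); print('flask',W[f].mean(0),W[f][:,2].max())
    im=p['image']; s=(np.hypot(W[...,0]-.51,W[...,1]-.02)<.14)&(im.max(-1)<60)&(W[...,2]<.01)
    print('spot',s.sum(),cv2.minEnclosingCircle(W[s][:,:2].astype(np.float32)*1000))
E
```

```text
[[-0.    -0.953 -0.304  0.078]
 [ 1.    -0.     0.     0.   ]
 [-0.    -0.304  0.953 -0.142]
 [ 0.     0.     0.     1.   ]] [[362.44279336   0.         278.78813029]
 [  0.         362.44279336 209.94540613]
 [  0.           0.           1.        ]]
a mark 4 [ 0.5543 -0.2289  0.0602] [ 0.532 -0.337  0.059] [ 0.612 -0.188  0.061]
a handle 3 [ 0.513  -0.296   0.0912] [ 0.512 -0.299  0.09 ] [ 0.514 -0.293  0.092]
a green 18 [ 0.5413 -0.2853  0.0635] [ 0.504 -0.313  0.06 ] [ 0.613 -0.276  0.066]
a hub 68 [ 0.5786 -0.279   0.086 ] [ 0.508 -0.299  0.08 ] [ 0.599 -0.262  0.091]
a top 1557 [ 0.5474 -0.2606  0.0592] [ 0.433 -0.382  0.056] [ 0.642 -0.17   0.064]
((536.2050170898438, -276.77056884765625), (203.2959442138672, 198.73892211914062), 85.39278411865234)
pan 376 [0.53665059 0.29013829 0.08399283] [0.53677391 0.2901269  0.08      ]
flask [0.53407881 0.28935288 0.10623127] 0.11996787214623605
spot 2170 ((511.1920166015625, 15.811677932739258), 106.67940521240234)
b mark 6 [ 0.535  -0.1935  0.0606] [ 0.533 -0.204  0.059] [ 0.539 -0.187  0.062]
b handle 89 [ 0.5049 -0.3096  0.1182] [ 0.499 -0.315  0.089] [ 0.512 -0.299  0.138]
b green 47 [ 0.4998 -0.2916  0.065 ] [ 0.473 -0.318  0.061] [ 0.614 -0.281  0.068]
b hub 147 [ 0.5766 -0.291   0.0862] [ 0.505 -0.313  0.08 ] [ 0.594 -0.272  0.091]
b top 4839 [ 0.5314 -0.2948  0.06  ] [ 0.429 -0.39   0.056] [ 0.638 -0.174  0.064]
((533.1881713867188, -282.6462097167969), (203.8449249267578, 199.34478759765625), 85.18095397949219)
pan 198 [0.53256242 0.28519656 0.08344936] [0.53264693 0.28528615 0.08      ]
flask [0.52410889 0.27657272 0.09977564] 0.12101837310807062
spot 1809 ((508.15045166015625, 12.30819034576416), 103.50271606445312)
```

play_rows --plan '[[85, [-0.1, -0.01, -0.06], 0], [85, [-0.22, -0.02, -0.1], 0], [85, [-0.34, -0.03, -0.125], 0], [85, [-0.46, -0.04, -0.125], 0], [85, [-0.58, -0.05, -0.125], 0], [85, [-0.68, -0.05, -0.125], 0], [85, [-0.725, -0.05, -0.125], 0], [85, [-0.725, -0.05, -0.125], 0], [85, [-0.725, -0.05, -0.125], 0]]'

```text
time_s: 2.45
eef_pos: [0.555, -0.2893, 0.281]
eef_rot: [-0.001, 0.707, 0.707, 0.0]
wrist_force: [-0.0, -0.1, 0.9]
opening: 0.995
grasp_force: 0.0
```

Run:
```python
from h import *
o=get_obs(); w=camera('wrist'); print(o['time_s'],o['eef_pos']); save('w1',w['image'])
np.savez('w1.npz',**{k:np.array(v) for k,v in w.items()},pos=o['eef_pos'],rot=o['eef_rot'])
for k,v in unitfit(w,o).items():
    if len(v): print(k,len(v),np.round(v.mean(0),4),np.round(v.min(0),3),np.round(v.max(0),3))
t=unitfit(w,o)['top'][:,:2].astype(np.float32); print(cv2.minAreaRect(t*1000))
h=unitfit(w,o)['hub'];print(cv2.minEnclosingCircle(h[:,:2].astype(np.float32)*1000))
```

```text
2.45 [ 0.55502076 -0.28925439  0.28098841]
mark 140 [ 0.5376 -0.1935  0.0607] [ 0.531 -0.205  0.059] [ 0.544 -0.182  0.063]
handle 256 [ 0.5086 -0.3013  0.1339] [ 0.501 -0.31   0.131] [ 0.516 -0.294  0.136]
green 660 [ 0.5169 -0.287   0.0644] [ 0.474 -0.316  0.061] [ 0.618 -0.277  0.068]
hub 1118 [ 0.58   -0.2825  0.087 ] [ 0.517 -0.304  0.08 ] [ 0.598 -0.266  0.092]
top 34470 [ 0.5356 -0.2694  0.0597] [ 0.432 -0.384  0.056] [ 0.641 -0.174  0.064]
((536.0398559570312, -279.3608703613281), (197.39093017578125, 197.77146911621094), 85.65194702148438)
((556.9541015625, -289.931396484375), 42.41222381591797)
```

View pics/w1.png

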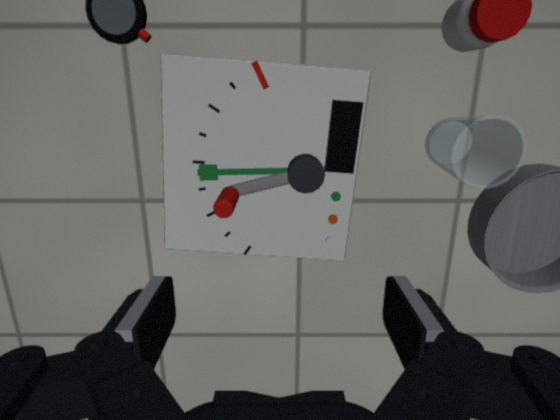

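```bash
cat >> h.py <<'E'
def angles(p,o,H=None):
    u=unitfit(p,o); 
    W=cloud(p,o); im=p['image'].astype(int)
    h=u['hub'][:,:2]; c=np.median(h,0)
    for _ in range(5):
        s=h[np.hypot(*(h-c).T)<.021]; c,_r=cv2.minEnclosingCircle(s.astype(np.float32)); c=np.array(c)
    c2=s.mean(0)
    ang=lambda v: np.degrees(np.arctan2(v[1],v[0]))%360
    Hh=c2 if H is None else np.array(H)
    hd=u['handle']; hd=hd[hd[:,2]>hd[:,2].max()-.008]; hc=np.array(cv2.minEnclosingCircle(hd[:,:2].astype(np.float32))[0])
    g=u['green'][:,:2]-Hh; gr=np.hypot(*g.T); tip=g[(gr>.084)]
    d=np.array(tip.mean(0)); m=u['mark'][:,:2].mean(0)-Hh
    # principal axis of green
    x=g-g.mean(0); ax=np.linalg.svd(x,full_matrices=False)[2][0]; ax=ax*np.sign(ax@d)
    return dict(hinge=Hh,hubcirc=c,hubmean=c2,rhub=_r,handle=hc,hmean=hd.mean(0),rh=np.hypot(*(hc-Hh)),lev=ang(hc-Hh),tip=d+Hh,rt=gr.max(),ptr=ang(d),ptr_ax=ang(ax),mark=ang(m),rm=np.hypot(*m))
E
python3 - <<'E'
from h import *
z=dict(np.load('w1.npz')); o={'eef_pos':z['pos'],'eef_rot':z['rot']}
for k,v in angles(z,o).items(): print(k,np.round(v,4))
c=np.array([.53604,-.27936]);y=np.radians(-4.35);print(c+.045*np.array([np.cos(y),np.sin(y)]))
W=cloud(z,o); t=(np.abs(W[...,2]-.06)<.004)&(np.abs(W[...,0]-.536)<.12)&(np.abs(W[...,1]+.28)<.12)
P=W[t]; 
# edge lines of top for yaw
for ax,s in ((0,-1),(0,1),(1,1),(1,-1)):
    xs=[];ys=[]
    for q in np.arange(-.08,.081,.01):
        k=P[np.abs(P[:,1-ax]-[.536,-.28][1-ax]-q)<.003]
        if len(k)>20: xs.append(q); ys.append((k[:,ax]*s).max()*s)
    pf=np.polyfit(xs,ys,1); print(ax,s,np.degrees(np.arctan(pf[0])),pf[1])
# ground, spot from the wrist depth offset
print('bench z', np.nanmedian(W[(W[...,2]<.02)][:,2]))
E
```

```text
hinge [ 0.5805 -0.2824]
hubcirc [ 0.5803 -0.2828]
hubmean [ 0.5805 -0.2824]
rhub 0.0181
handle [ 0.5083 -0.3018]
hmean [ 0.5086 -0.3013  0.1339]
rh 0.0747
lev 195.0699
tip [ 0.4848 -0.2852]
rt 0.1065
ptr 181.6939
ptr_ax 171.8949
mark 115.7408
rm 0.0987
[ 0.58091037 -0.2827732 ]
0 -1 4.122589963926605 0.43782172567320066
0 1 4.575470967225291 0.6347152370882317
1 1 -4.41619852258497 -0.18088660654186686
1 -1 -4.368145719908229 -0.37769714481595684
bench z -0.000821855286441936
```

play_rows --plan '[[85, [-0.03, -0.116, 0], -0.583], [85, [-0.03, -0.116, 0], -0.583], [85, [-0.03, -0.116, 0.05], -0.583], [85, [-0.03, -0.116, 0.1], -0.583], [85, [-0.03, -0.116, 0.1], -0.583], [85, [-0.03, -0.116, 0.1], -0.583], [85, [-0.03, -0.116, 0.1], -0.583], [85, [-0.03, -0.116, 0.1], -0.583], [85, [-0.03, -0.116, 0.1], -0.583], [85, [-0.03, -0.116, 0.1], -0.583]]'

```text
time_s: 3.5
eef_pos: [0.5093, -0.2998, 0.2416]
eef_rot: [0.0, 0.031, 1.0, 0.0]
wrist_force: [0.5, -0.3, -0.5]
opening: 0.996
grasp_force: 0.0
```

play_rows --plan '[[85, [0, 0, 0], -0.11], [85, [0, 0, 0], -0.11], [85, [0, 0, 0], -0.11], [85, [0, 0, 0], -0.11]]'

```text
time_s: 3.9
eef_pos: [0.5092, -0.3001, 0.2416]
eef_rot: [0.0, -0.138, 0.99, 0.0]
wrist_force: [-0.0, 1.0, 0.2]
opening: 0.994
grasp_force: 0.0
```

```bash
cat >> h.py <<'E'
def pose():
    o=get_obs(); q=o['eef_rot']; M=R.from_quat([q[1],q[2],q[3],q[0]]).as_matrix()
    print('t',round(o['time_s'],2),'pos',np.round(o['eef_pos'],4),'yawx',np.round(np.degrees(np.arctan2(M[1,0],M[0,0])),2),'yawy',np.round(np.degrees(np.arctan2(M[1,1],M[0,1])),2),'F',np.round(o['wrist_force'],1),'open',round(o['opening'],3),'gf',round(o['grasp_force'],1),'q6',np.round(o['q'],2))
    return o,M
def shift(o,M,tgt):
    return np.round(M.T@(np.array(tgt)-o['eef_pos'])/.4,4)
E
python3 - <<'E'
from h import *
o,M=pose(); w=camera('wrist')
for k,v in angles(w,o).items(): print(k,np.round(v,4))
print(shift(o,M,[.5085,-.3015,.091]))
E
```

```text
t 3.9 pos [ 0.5092 -0.3001  0.2416] yawx -164.1 yawy 105.9 F [-0.   1.   0.2] open 0.994 gf 0.0 q6 [-0.73  0.21  1.55  0.    1.38 -2.58]
hinge [ 0.5788 -0.2846]
hubcirc [ 0.5794 -0.2851]
hubmean [ 0.5788 -0.2846]
rhub 0.0191
handle [ 0.5096 -0.3013]
hmean [ 0.5082 -0.3019  0.1341]
rh 0.0712
lev 193.5419
tip [ 0.4838 -0.2857]
rt 0.1052
ptr 180.6463
ptr_ax 171.3077
mark 114.3297
rm 0.0998
[ 0.0028 -0.003   0.3764]
```

play_rows --plan '[[85, [0.002, -0.003, 0.1], 0], [85, [0.002, -0.003, 0.2], 0], [85, [0.002, -0.003, 0.3], 0], [85, [0.002, -0.003, 0.36], 0], [85, [0.002, -0.003, 0.375], 0], [85, [0.002, -0.003, 0.375], 0], [0, [0.002, -0.003, 0.375], 0], [0, [0.002, -0.003, 0.375], 0], [0, [0.002, -0.003, 0.375], 0], [0, [0.002, -0.003, 0.375], 0]]'

```text
time_s: 4.95
eef_pos: [0.5086, -0.3038, 0.0923]
eef_rot: [0.001, -0.137, 0.991, -0.001]
wrist_force: [0.5, -0.2, 1.5]
opening: 0.326
grasp_force: 0.0
```

play_rows --plan '[[0, [0, 0, 0], 0], [0, [0, 0, 0], 0], [0, [0, 0, 0], 0]]'

```text
time_s: 5.25
eef_pos: [0.5084, -0.3036, 0.0921]
eef_rot: [0.0, -0.137, 0.991, -0.0]
wrist_force: [-1.6, 0.9, 4.9]
opening: 0.194
grasp_force: 58.3
```

Run:
```python
from h import *
o,M=pose(); 
H=np.array([.580,-.2832]); p=o['eef_pos'][:2]; d=p-H; r=np.hypot(*d); a0=np.degrees(np.arctan2(d[1],d[0]))%360
print('r',r,'a',a0)
r=.075
for a in np.arange(a0,112,-8.0).tolist()+[114.5]:
    t=H+r*np.array([np.cos(np.radians(a)),np.sin(np.radians(a))]); s=M[:2,:2].T@(t-p)/.4
    print(round(a,1),np.round(s,3),'turn',round((a0-a)/180,3))
```

```text
t 5.25 pos [ 0.5084 -0.3036  0.0921] yawx -164.26 yawy 105.74 F [-1.6  0.9  4.9] open 0.194 gf 58.3 q6 [-0.74  0.38  1.67 -0.    1.1  -2.58]
r 0.0744487371847267 a 195.89957567387845
195.9 [ 0.001 -0.   ] turn 0.0
187.9 [-0.     0.026] turn 0.044
179.9 [-0.006  0.052] turn 0.089
171.9 [-0.015  0.076] turn 0.133
163.9 [-0.027  0.099] turn 0.178
155.9 [-0.042  0.121] turn 0.222
147.9 [-0.06  0.14] turn 0.267
139.9 [-0.081  0.156] turn 0.311
131.9 [-0.103  0.169] turn 0.356
123.9 [-0.128  0.179] turn 0.4
115.9 [-0.153  0.185] turn 0.444
114.5 [-0.158  0.186] turn 0.452
```

play_rows --plan '[[0, [0, 0.026, 0], 0.044], [0, [-0.006, 0.052, 0], 0.089], [0, [-0.015, 0.076, 0], 0.133], [0, [-0.027, 0.099, 0], 0.178], [0, [-0.042, 0.121, 0], 0.222], [0, [-0.06, 0.14, 0], 0.267], [0, [-0.081, 0.156, 0], 0.311], [0, [-0.103, 0.169, 0], 0.356], [0, [-0.128, 0.179, 0], 0.4], [0, [-0.146, 0.184, 0], 0.432]]'

```text
time_s: 6.25
eef_pos: [0.546, -0.2177, 0.0921]
eef_rot: [0.002, 0.517, 0.856, -0.0]
wrist_force: [2.7, -4.6, 1.1]
opening: 0.196
grasp_force: 58.8
```

Run:
```python
from h import *
o,M=pose(); 
H=np.array([.580,-.2832]); p=o['eef_pos'][:2]; d=p-H; r=np.hypot(*d); a0=np.degrees(np.arctan2(d[1],d[0]))%360
print('r',r,'a',a0)
for a in (116,115,114,113,112):
    t=H+.075*np.array([np.cos(np.radians(a)),np.sin(np.radians(a))]); s=M[:2,:2].T@(t-p)/.4
    print(round(a,1),np.round(s,4),'turn',round((a0-a)/180,3))
```

```text
t 6.25 pos [ 0.546  -0.2177  0.0921] yawx 117.71 yawy 27.72 F [ 2.7 -4.6  1.1] open 0.196 gf 58.8 q6 [-0.58  0.37  1.68 -0.    1.09 -1.06]
r 0.07380957529413507 a 117.42474203944244
116 [0.0029 0.0047] turn 0.008
115 [0.0028 0.0079] turn 0.013
114 [0.0026 0.0112] turn 0.019
113 [0.0023 0.0145] turn 0.025
112 [0.002  0.0177] turn 0.03
```

Move in small steps toward the stop until the force rises.

play_rows --plan '[[0, [0.001, 0.005, 0], 0.008], [0, [0.001, 0.008, 0], 0.012], [0, [0.001, 0.008, 0], 0.012], [0, [0.001, 0.008, 0], 0.012]]'

```text
time_s: 6.65
eef_pos: [0.5482, -0.2166, 0.0921]
eef_rot: [0.002, 0.531, 0.847, -0.001]
wrist_force: [1.9, -4.3, 0.5]
opening: 0.194
grasp_force: 58.9
```

```bash
cat >> h.py <<'E'
def la(o,H=(.580,-.2832)):
    d=o['eef_pos'][:2]-np.array(H); print('r',round(np.hypot(*d),4),'a',round(np.degrees(np.arctan2(d[1],d[0]))%360,2))
E
python3 - <<'E'
from h import *
o,M=pose(); la(o); print(M.T@o['wrist_force'])
E
```

```text
t 6.65 pos [ 0.5482 -0.2166  0.0921] yawx 115.83 yawy 25.83 F [ 1.9 -4.3  0.5] open 0.194 gf 58.9 q6 [-0.58  0.37  1.68 -0.    1.09 -1.03]
r 0.0738 a 115.49
[-4.71474194 -0.2059177  -0.53092611]
```

play_rows --plan '[[0, [0, 0.004, 0], 0.005], [0, [0, 0.008, 0], 0.01], [0, [0, 0.008, 0], 0.01]]'

```text
time_s: 6.95
eef_pos: [0.5485, -0.2164, 0.092]
eef_rot: [-0.0, 0.544, 0.839, -0.003]
wrist_force: [-8.9, -9.3, 6.5]
opening: 0.191
grasp_force: 59.8
```

Run:
```python
from h import *
o,M=pose(); la(o); print(M.T@o['wrist_force'])
```

```text
t 6.95 pos [ 0.5485 -0.2164  0.092 ] yawx 114.08 yawy 24.08 F [-8.9 -9.3  6.5] open 0.191 gf 59.8 q6 [-0.57  0.37  1.67 -0.01  1.1  -0.99]
r 0.0739 a 115.27
[ -4.91142807 -11.99877604  -6.38492424]
```

play_rows --plan '[[85, [0, 0, 0], 0], [85, [0, 0, 0], 0], [85, [0, 0, 0], 0], [85, [0, 0, 0], 0], [85, [0, -0.004, -0.06], 0], [85, [0, -0.004, -0.16], 0], [85, [0, -0.004, -0.28], 0], [85, [0, -0.004, -0.38], 0], [85, [0, -0.004, -0.4], 0], [85, [0, -0.004, -0.4], 0]]'

```text
time_s: 7.95
eef_pos: [0.5495, -0.2144, 0.2534]
eef_rot: [0.002, 0.544, 0.839, 0.0]
wrist_force: [-0.9, 0.7, -0.4]
opening: 0.994
grasp_force: 0.0
```

Run:
```python
from h import *
o,M=pose(); w=camera('wrist'); save('w2',w['image']); np.savez('w2.npz',**{k:np.array(v) for k,v in w.items()},pos=o['eef_pos'],rot=o['eef_rot'])
for k,v in angles(w,o).items(): print(k,np.round(v,4))
print(shift(o,M,[.53,.20,.30]))
```

```text
t 7.95 pos [ 0.5495 -0.2144  0.2534] yawx 114.05 yawy 24.05 F [-0.9  0.7 -0.4] open 0.994 gf 0.0 q6 [-0.57  0.19  1.55  0.    1.4  -0.99]
hinge [ 0.5799 -0.2817]
hubcirc [ 0.5795 -0.2822]
hubmean [ 0.5799 -0.2817]
rhub 0.0195
handle [ 0.5486 -0.2156]
hmean [ 0.5486 -0.2151  0.134 ]
rh 0.0731
lev 115.3268
tip [ 0.4846 -0.2848]
rt 0.106
ptr 181.8371
ptr_ax 172.563
mark 115.593
rm 0.0974
[ 0.9656  0.378  -0.1189]
```

play_rows --plan '[[85, [0.05, 0.015, -0.05], -0.045], [85, [0.16, 0.045, -0.08], -0.09], [85, [0.28, 0.08, -0.12], -0.135], [85, [0.4, 0.115, -0.16], -0.18], [85, [0.51, 0.15, -0.19], -0.225], [85, [0.62, 0.18, -0.19], -0.27], [85, [0.73, 0.215, -0.19], -0.315], [85, [0.83, 0.245, -0.19], -0.35], [85, [0.88, 0.258, -0.19], -0.367], [85, [0.88, 0.258, -0.19], -0.367]]'

```text
time_s: 9.0
eef_pos: [0.4977, 0.1521, 0.3246]
eef_rot: [-0.002, -0.003, 1.0, 0.0]
wrist_force: [0.1, -0.2, 0.1]
opening: 0.994
grasp_force: 0.0
```

play_rows --plan '[[85, [0, 0, 0], 0], [85, [0, 0, 0], 0]]'

```text
time_s: 9.2
eef_pos: [0.4993, 0.1485, 0.326]
eef_rot: [-0.001, 0.0, 1.0, -0.0]
wrist_force: [-0.1, -0.1, 1.0]
opening: 0.994
grasp_force: 0.0
```

```bash
cat >> h.py <<'E'
def panfit(p,o,c,sc=(.511,.013)):
    W=cloud(p,o); im=p['image'].astype(int); c=np.array(c); sat=im.max(-1)-im.min(-1)
    d=np.hypot(W[...,0]-c[0],W[...,1]-c[1]); m=(d<.1)&(d>.065)&(W[...,2]>.043)&(W[...,2]<.056)&(sat<60)
    P=W[m][:,:2]; a=circ(P)
    f=(d<.05)&(W[...,2]>.108); print('pan rim',len(P),np.round(a,4),'flask top',np.round(W[f].mean(0),4))
    K=np.array(p['intrinsics'])
    # spot: white cross/dark disc: ring points = bright pixels on dark disc, by bench-plane rays
    s=(np.hypot(W[...,0]-sc[0],W[...,1]-sc[1])<.125)&(np.abs(W[...,2])<.012)
    S=W[s]; v=im[s].max(1); dk=S[v<60][:,:2]
    e=cv2.minEnclosingCircle(dk.astype(np.float32)); print('spot enc',len(dk),np.round(e[0],4),round(e[1],4),'mean',np.round(dk.mean(0),4))
    dd=np.hypot(*(S[:,:2]-np.array(e[0])).T); rg=S[(v>85)&(dd>.083)&(dd<.1)][:,:2]; print('ring',len(rg),np.round(circ(rg),4))
    cr=S[(v>85)&(dd<.03)]; 
    if len(cr): print('cross',len(cr),np.round(cr.mean(0),4),np.round((cr.max(0)+cr.min(0))/2,4))
E
python3 - <<'E'
from h import *
o,M=pose(); w=camera('wrist'); save('w3',w['image']); panfit(w,o,(.535,.288))
np.savez('w3.npz',**{k:np.array(v) for k,v in w.items()},pos=o['eef_pos'],rot=o['eef_rot'])
E
```

```text
t 9.2 pos [0.4993 0.1485 0.326 ] yawx 179.98 yawy 89.98 F [-0.1 -0.1  1. ] open 0.994 gf 0.0 q6 [ 0.06 -0.01  1.62 -0.    1.53 -1.51]
pan rim 2104 [0.5351 0.2873 0.0836] flask top [0.5292 0.2833 0.1169]
spot enc 16886 [0.5108 0.017 ] 0.1043 mean [0.5054 0.0175]
ring 2104 [0.5108 0.0173 0.0918]
cross 299 [5.106e-01 1.730e-02 5.000e-04] [0.5108 0.0171 0.0007]
```

View pics/w3.png

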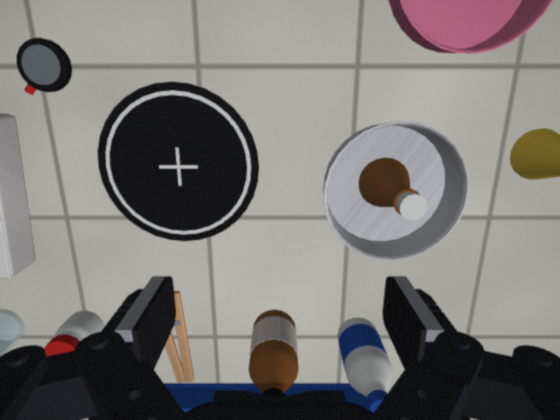

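play_rows --plan '[[45, [-0.05, 0.08, 0.1], 0], [45, [-0.09, 0.14, 0.2], 0], [45, [-0.09, 0.14, 0.3], 0], [45, [-0.09, 0.14, 0.4], 0], [45, [-0.09, 0.14, 0.5], 0], [45, [-0.09, 0.14, 0.5], 0], [45, [-0.09, 0.14, 0.5], 0]]'

```text
time_s: 9.95
eef_pos: [0.5355, 0.2046, 0.1274]
eef_rot: [-0.001, 0.0, 1.0, -0.0]
wrist_force: [0.1, -0.2, 0.8]
opening: 0.529
grasp_force: 0.0
```

Run:
```python
from h import *
o,M=pose(); print(shift(o,M,[.5351,.2043,.022])); w=camera('wrist'); panfit(w,o,(.535,.287)); save('w4',w['image'])
```

```text
t 9.95 pos [0.5355 0.2046 0.1274] yawx 179.99 yawy 89.99 F [ 0.1 -0.2  0.8] open 0.529 gf 0.0 q6 [ 0.16  0.29  1.7  -0.    1.15 -1.41]
[ 0.0006 -0.0006  0.2635]
pan rim 7180 [0.5352 0.2874 0.0834] flask top [0.5292 0.2591 0.1739]
spot enc 32924 [0.5111 0.0174] 0.1051 mean [0.5085 0.0493]
ring 3272 [0.5108 0.0172 0.0918]
cross 795 [0.5104 0.0183 0.0006] [0.5107 0.0183 0.0008]
```

View pics/w4.png

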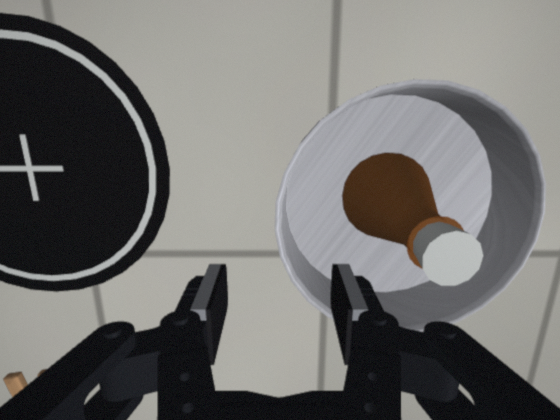

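The grey pan with the amber flask sits at about (410,200), and the fingers straddle its near wall at (215..345,300). I'll check the knuckle extents against the flask neck.

Run:
```python
from h import *
o,M=pose(); w=camera('wrist'); W=cloud(w,o); P=(W-o['eef_pos'])
K=w['range_z']>0
q=P[K&(np.mgrid[:420,:560][0]>255)]; q=q[(np.abs(q[:,0])<.06)&(q[:,2]>-.03)&(np.abs(q[:,1])<.12)&(q[:,2]<.12)]
for z in np.arange(-.02,.12,.01):
    s=q[np.abs(q[:,2]-z)<.005]
    if len(s): print(round(z,2),len(s),np.round([s[:,1].min(),s[:,1].max(),s[:,0].min(),s[:,0].max()],3))
```

```text
t 10.0 pos [0.5368 0.205  0.1291] yawx -179.99 yawy 90.01 F [-0.1  0.2  1.4] open 0.53 gf 0.0 q6 [ 0.16  0.29  1.7  -0.    1.15 -1.41]
-0.02 8 [ 0.066  0.067 -0.004 -0.002]
-0.01 1149 [ 0.066  0.093 -0.006  0.007]
0.0 137 [-0.029  0.029 -0.011  0.011]
0.01 930 [-0.036  0.036 -0.012  0.011]
0.02 1315 [-0.036  0.036 -0.012  0.012]
0.03 1518 [-0.036  0.036 -0.012  0.011]
0.04 1874 [-0.045  0.045 -0.013  0.012]
0.05 4886 [-0.056  0.056 -0.015  0.013]
0.06 10181 [-0.059  0.058 -0.017  0.013]
0.07 8440 [-0.061  0.061 -0.018  0.007]
0.08 10266 [-0.062  0.062 -0.019 -0.004]
0.09 867 [-0.024  0.024 -0.019 -0.015]
```

play_rows --plan '[[45, [-0.04, 0.015, -0.05], -0.047], [45, [-0.08, 0.03, -0.05], -0.094], [45, [-0.12, 0.045, -0.05], -0.14], [45, [-0.146, 0.06, -0.05], -0.187], [45, [-0.146, 0.06, -0.02], -0.234], [45, [-0.146, 0.06, 0], -0.25], [45, [-0.146, 0.06, 0], -0.25], [45, [-0.146, 0.06, 0], -0.25]]'

```text
time_s: 10.85
eef_pos: [0.5949, 0.2297, 0.1296]
eef_rot: [0.002, -0.383, 0.924, -0.0]
wrist_force: [0.1, 0.5, 0.2]
opening: 0.53
grasp_force: 0.0
```

Run:
```python
from h import *
o,M=pose(); print(shift(o,M,[.5938,.2286,.022])); w=camera('wrist'); panfit(w,o,(.535,.287))
```

```text
t 10.85 pos [0.5949 0.2297 0.1296] yawx -135.02 yawy 134.98 F [0.1 0.5 0.2] open 0.53 gf 0.0 q6 [ 0.18  0.42  1.53 -0.    1.2  -2.17]
[0.0046 0.0006 0.2689]
pan rim 7225 [0.5359 0.2871 0.0834] flask top [0.5508 0.264  0.1757]
spot enc 6228 [0.5624 0.0691] 0.0745 mean [0.5711 0.0777]
ring 813 [0.5337 0.0385 0.1005]
cross 689 [0.5745 0.0812 0.    ] [5.716e-01 7.810e-02 1.000e-04]
```

play_rows --plan '[[45, [0.004, 0, 0.06], 0], [45, [0.004, 0, 0.13], 0], [45, [0.004, 0, 0.19], 0], [45, [0.004, 0, 0.24], 0], [45, [0.004, 0, 0.265], 0], [45, [0.004, 0, 0.265], 0]]'

```text
time_s: 11.5
eef_pos: [0.592, 0.2283, 0.0206]
eef_rot: [-0.001, -0.383, 0.924, 0.0]
wrist_force: [-0.7, -0.2, 0.5]
opening: 0.529
grasp_force: 0.0
```

play_rows --plan '[[20, [0, 0, 0], 0], [20, [0, 0, 0], 0], [20, [0, 0, 0], 0], [0, [0, 0, 0], 0], [0, [0, 0, 0], 0], [0, [0, 0, 0], 0]]'

```text
time_s: 12.1
eef_pos: [0.5927, 0.2282, 0.0223]
eef_rot: [-0.0, -0.384, 0.923, -0.0]
wrist_force: [-0.9, -3.5, 6.5]
opening: 0.057
grasp_force: 57.9
```

Run:
```python
from h import *
o,M=pose(); a=camera('scene'); b=camera('side')
for p in (a,b):
    W=cloud(p); c=(.535,.288); d=np.hypot(W[...,0]-c[0],W[...,1]-c[1]); im=p['image'].astype(int)
    m=(d<.1)&(d>.06)&(W[...,2]>.04)&(W[...,2]<.06)&(im.max(-1)>90); P=W[m]; 
    A=np.c_[P[:,:2]-c,np.ones(len(P))]; print('rim plane',np.round(np.linalg.lstsq(A,P[:,2],rcond=None)[0],4),len(P))
```

```text
t 12.1 pos [0.5927 0.2282 0.0223] yawx -134.87 yawy 135.13 F [-0.9 -3.5  6.5] open 0.057 gf 57.9 q6 [ 0.18  0.56  1.57 -0.    1.02 -2.18]
rim plane [ 0.0022 -0.002   0.0471] 343
rim plane [0.0004 0.0017 0.0457] 199
```

play_rows --plan '[[0, [0.01, -0.008, 0], 0], [0, [0.029, -0.024, 0], 0], [0, [0.058, -0.048, 0], 0], [0, [0.092, -0.077, 0], 0], [0, [0.127, -0.105, 0], 0], [0, [0.161, -0.134, 0], 0], [0, [0.19, -0.158, 0], 0], [0, [0.21, -0.174, 0], 0], [0, [0.22, -0.183, 0], 0], [0, [0.22, -0.183, 0], 0]]'

```text
time_s: 13.2
eef_pos: [0.583, 0.1149, 0.0224]
eef_rot: [0.001, -0.382, 0.924, 0.001]
wrist_force: [0.2, 1.6, 5.0]
opening: 0.053
grasp_force: 61.4
```

Run:
```python
from h import *
o,M=pose(); w=camera('wrist'); a=camera('scene'); W=cloud(a)
panfit(w,o,(.525,.173)); save('w5',np.hstack([w['image'][:,:],]))
r=masks_of(a,'flask')
for m in r[:3]: print(m['conf'],np.round(np.nanmedian(W[m['mask']],0),3),np.nanpercentile(W[m['mask']][:,2],98))
```

```text
t 13.2 pos [0.583  0.1149 0.0224] yawx -135.07 yawy 134.93 F [0.2 1.6 5. ] open 0.053 gf 61.4 q6 [-0.01  0.48  1.68  0.    0.97 -2.36]
pan rim 6663 [0.5319 0.1773 0.0821] flask top [nan nan nan]
spot enc 72237 [0.5225 0.0318] 0.1029 mean [0.5416 0.045 ]
ring 14377 [0.5261 0.0339 0.0901]
cross 1029 [0.5194 0.026  0.0008] [5.222e-01 2.860e-02 5.000e-04]
0.93 [0.536 0.19  0.049] 0.11810625634351607
0.79 [0.506 0.487 0.043] 0.11451964011475009h.py:65: RuntimeWarning: Mean of empty slice.
  f=(d<.05)&(W[...,2]>.108); print('pan rim',len(P),np.round(a,4),'flask top',np.round(W[f].mean(0),4))
  ret = um.true_divide(
```

View pics/w5.png

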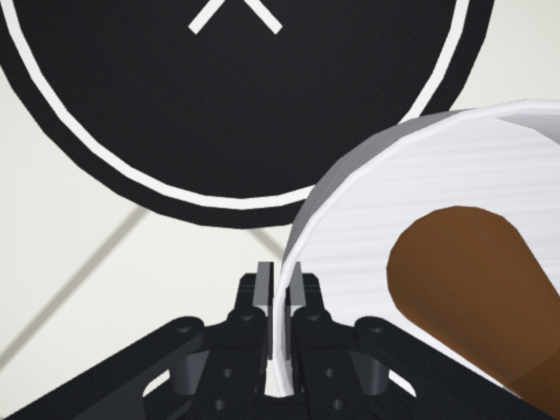

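play_rows --plan '[[0, [0.01, -0.008, 0], 0], [0, [0.029, -0.024, 0], 0], [0, [0.058, -0.048, 0], 0], [0, [0.092, -0.077, 0], 0], [0, [0.127, -0.105, 0], 0], [0, [0.161, -0.134, 0], 0], [0, [0.195, -0.162, 0], 0], [0, [0.229, -0.19, 0], 0], [0, [0.258, -0.214, 0], 0], [0, [0.28, -0.232, 0], 0]]'

```text
time_s: 14.35
eef_pos: [0.5694, -0.0295, 0.0223]
eef_rot: [0.001, -0.382, 0.924, 0.001]
wrist_force: [1.0, 8.9, 9.2]
opening: 0.049
grasp_force: 62.0
```

play_rows --plan '[[0, [0.013, -0.011, 0], 0], [0, [0.021, -0.018, 0], 0], [0, [0.021, -0.018, 0], 0], [0, [0.021, -0.018, 0], 0]]'

```text
time_s: 14.75
eef_pos: [0.5684, -0.0406, 0.0223]
eef_rot: [0.001, -0.383, 0.924, 0.001]
wrist_force: [0.8, 4.0, 8.7]
opening: 0.055
grasp_force: 62.1
```

```bash
cat >> h.py <<'E'
def panrel(p,o=None,c=(.511,.017)):
    "pan centre by rim circle in any view; ring centre"
    W=cloud(p,o); im=p['image'].astype(int); d=np.hypot(W[...,0]-c[0],W[...,1]-c[1])
    m=(d<.1)&(d>.065)&(W[...,2]>.044)&(W[...,2]<.055)&(im.max(-1)>90); print('rim',m.sum(),np.round(circ(W[m][:,:2]),4))
    s=(d<.13)&(np.abs(W[...,2])<.006)&(im.max(-1)<60); 
    if s.sum()>50:
        e=cv2.minEnclosingCircle(W[s][:,:2].astype(np.float32)); print('disc',s.sum(),np.round(e[0],4),round(e[1],4))
E
python3 - <<'E'
from h import *
o,M=pose(); 
w=camera('wrist'); panrel(w,o)
for n in ('scene','side'): panrel(camera(n))
E
```

```text
t 14.75 pos [ 0.5684 -0.0406  0.0223] yawx -135.0 yawy 135.0 F [0.8 4.  8.7] open 0.055 gf 62.1 q6 [-0.28  0.44  1.75  0.    0.95 -2.64]
rim 5355 [0.5174 0.0218 0.082 ]
disc 22830 [ 0.5051 -0.0364] 0.0891
rim 182 [0.5176 0.0272 0.0841]
disc 341 [0.5105 0.0191] 0.1052
rim 178 [0.514  0.0223 0.0837]
disc 309 [0.5087 0.0138] 0.1022
```

play_rows --plan '[[0, [0.008, -0.001, 0], 0], [0, [0.016, -0.003, 0], 0], [0, [0.023, -0.004, 0], 0], [0, [0.023, -0.004, 0], 0], [0, [0.023, -0.004, 0], 0]]'

```text
time_s: 15.4
eef_pos: [0.5636, -0.0482, 0.0223]
eef_rot: [0.001, -0.382, 0.924, 0.001]
wrist_force: [2.1, 4.2, 5.9]
opening: 0.052
grasp_force: 65.4
```

Run:
```python
from h import *
o,M=pose()
for n in ('scene','side'): panrel(camera(n))
```

```text
t 15.4 pos [ 0.5636 -0.0482  0.0223] yawx -135.03 yawy 134.97 F [2.1 4.2 5.9] open 0.052 gf 65.4 q6 [-0.3   0.44  1.76  0.    0.95 -2.65]
rim 171 [0.5142 0.0205 0.0844]
disc 423 [0.5101 0.0189] 0.1052
rim 187 [0.5107 0.0157 0.0841]
disc 198 [0.5074 0.0128] 0.1024
```

play_rows --plan '[[0, [0.005, 0.003, 0], 0], [0, [0.005, 0.003, 0], 0], [0, [0.005, 0.003, 0], 0], [40, [0.005, 0.003, 0], 0], [40, [0.005, 0.003, 0], 0], [40, [0.005, 0.003, 0], 0], [40, [0.005, 0.003, 0], 0]]'

```text
time_s: 16.2
eef_pos: [0.5601, -0.0497, 0.021]
eef_rot: [-0.0, -0.383, 0.924, 0.0]
wrist_force: [-0.1, 0.1, -0.5]
opening: 0.465
grasp_force: 0.0
```

play_rows --plan '[[40, [0, 0, -0.05], 0], [40, [0, 0, -0.15], 0], [40, [0, 0, -0.27], 0], [40, [0, 0, -0.39], 0], [40, [0, 0, -0.51], 0], [40, [0, 0, -0.63], 0], [40, [0, 0, -0.7], 0], [40, [0, 0, -0.7], 0]]'

```text
time_s: 17.0
eef_pos: [0.5627, -0.0504, 0.3071]
eef_rot: [0.004, -0.383, 0.924, -0.003]
wrist_force: [0.6, 0.2, -0.2]
opening: 0.466
grasp_force: 0.0
```

Run:
```python
from h import *
o,M=pose()
w=camera('wrist'); panrel(w,o); panfit(w,o,(.511,.017)); save('w6',w['image'])
for n in ('scene','side'): panrel(camera(n))
print(shift(o,M,[.47,.017,.30]))
```

```text
t 17.0 pos [ 0.5627 -0.0504  0.3071] yawx -134.91 yawy 135.09 F [ 0.6  0.2 -0.2] open 0.466 gf 0.0 q6 [-0.3   0.1   1.55 -0.    1.49 -2.66]
rim 1977 [0.5126 0.0164 0.0839]
disc 2603 [0.5107 0.0171] 0.1043
pan rim 2418 [0.5128 0.0159 0.0836] flask top [ 0.5232 -0.0192  0.3545]
spot enc 2609 [0.5107 0.0171] 0.1043 mean [ 0.4927 -0.0404]
ring 978 [0.5112 0.0197 0.0936]
cross 34 [0.5364 0.0257 0.0052] [0.5335 0.0234 0.0069]
rim 221 [0.513  0.0192 0.0841]
disc 452 [0.5105 0.0186] 0.1046
rim 285 [0.5096 0.0146 0.084 ]
disc 196 [0.5084 0.0135] 0.1023
[0.0444 0.2833 0.015 ]
```

View pics/w6.png

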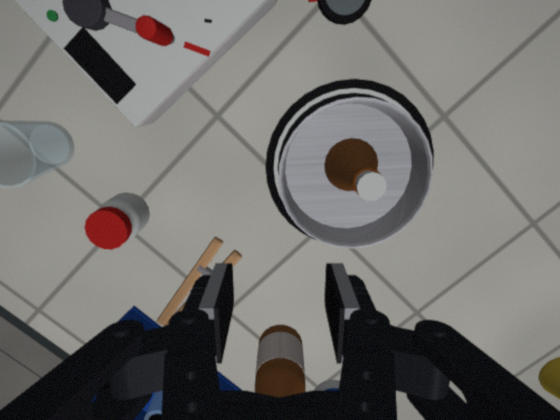

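play_rows --plan '[[85, [0.08, 0.08, 0], 0.045], [85, [0.1, 0.16, 0], 0.09], [85, [0.16, 0.24, 0], 0.135], [85, [0.24, 0.26, 0], 0.18], [85, [0.32, 0.28, 0], 0.225], [85, [0.32, 0.28, 0], 0.27], [85, [0.32, 0.28, 0], 0.315], [85, [0.32, 0.28, 0], 0.36], [85, [0.32, 0.28, 0], 0.405], [85, [0.32, 0.28, 0], 0.45]]'

```text
time_s: 18.15
eef_pos: [0.3898, -0.0608, 0.2991]
eef_rot: [-0.002, 0.311, 0.95, 0.0]
wrist_force: [-0.2, -0.2, -0.1]
opening: 0.993
grasp_force: 0.0
```

```bash
cat >> h.py <<'E'
def ptrline(p,o):
    W=cloud(p,o); im=p['image'].astype(float); r,g,b=im[...,0],im[...,1],im[...,2]
    u=unitfit(p,o); G=u['green'][:,:2]; H=np.array([.580,-.2832]); k=G[(G[:,0]<.575)&(np.hypot(*(G-H).T)<.11)]
    tip=k[np.hypot(*(k-H).T)>.088]
    l=cv2.fitLine(k.astype(np.float32),cv2.DIST_HUBER,0,.0005,.0005).ravel(); d=l[:2]*np.sign(-l[0]); n=np.array([-d[1],d[0]])
    print('ptr',len(k),'dir',np.round(np.degrees(np.arctan2(d[1],d[0]))%360,2),'hinge offset from line',np.round((H-l[2:])@n,4),'tip',np.round((tip.max(0)+tip.min(0))/2,4), 'r',np.hypot(*(k-H).T).max())
    # bar: grey points at z .072-.084
    B=(W[...,2]>.074)&(W[...,2]<.084)&(np.hypot(W[...,0]-H[0],W[...,1]-H[1])<.066)&(np.hypot(W[...,0]-H[0],W[...,1]-H[1])>.024)&(r>60)&(abs(r-g)<25)
    q=W[B][:,:2]
    if len(q)>20:
        l=cv2.fitLine(q.astype(np.float32),cv2.DIST_HUBER,0,.0005,.0005).ravel(); d=l[:2]; d=d*np.sign(d@(q.mean(0)-H)); n=np.array([-d[1],d[0]])
        print('bar',len(q),'dir',np.round(np.degrees(np.arctan2(d[1],d[0]))%360,2),'hinge off',np.round((H-l[2:])@n,4))
E
python3 - <<'E'
from h import *
for f in ('w1','w2'):
    z=dict(np.load(f+'.npz')); ptrline(z,{'eef_pos':z['pos'],'eef_rot':z['rot']})
o,M=pose(); w=camera('wrist'); ptrline(w,o); panrel(w,o)
np.savez('w7.npz',**{k:np.array(v) for k,v in w.items()},pos=o['eef_pos'],rot=o['eef_rot'])
E
```

```text
ptr 604 dir 181.19 hinge offset from line -0.0001 tip [ 0.4832 -0.2849] r 0.10594704125998765
bar 541 dir 194.03 hinge off 0.0001
ptr 678 dir 180.95 hinge offset from line -0.0 tip [ 0.4832 -0.285 ] r 0.10600985811375029
bar 318 dir 112.47 hinge off -0.0015
t 18.15 pos [ 0.3898 -0.0608  0.2991] yawx 143.74 yawy 53.74 F [-0.2 -0.2 -0.1] open 0.993 gf 0.0 q6 [-0.46 -0.3   1.93 -0.    1.52 -1.4 ]
ptr 399 dir 180.62 hinge offset from line -0.0003 tip [ 0.4825 -0.2844] r 0.1069376713540614
bar 190 dir 124.68 hinge off 0.0039
rim 1572 [0.512  0.0174 0.0841]
disc 3209 [0.5104 0.0175] 0.1044
```

Run:
```python
from h import *
o,M=pose(); print(shift(o,M,[.5486,-.2158,.25]))
```

```text
t 18.2 pos [ 0.3898 -0.0608  0.2992] yawx 143.35 yawy 53.35 F [-0.7 -0.3 -0.3] open 0.995 gf 0.0 q6 [-0.46 -0.3   1.93 -0.    1.52 -1.39]
[-0.5503 -0.0737  0.1208]
```

play_rows --plan '[[85, [-0.1, -0.013, 0], 0.045], [85, [-0.22, -0.03, 0.03], 0.09], [85, [-0.34, -0.046, 0.06], 0.13], [85, [-0.45, -0.06, 0.1], 0.154], [85, [-0.53, -0.07, 0.12], 0.154], [85, [-0.55, -0.074, 0.12], 0.154], [85, [-0.55, -0.074, 0.12], 0.154], [85, [-0.55, -0.074, 0.12], 0.154]]'

```text
time_s: 19.0
eef_pos: [0.5508, -0.2134, 0.2528]
eef_rot: [-0.001, 0.527, 0.85, 0.0]
wrist_force: [-0.4, 0.5, 0.0]
opening: 0.994
grasp_force: 0.0
```

Run:
```python
from h import *
o,M=pose(); print(shift(o,M,[.5486,-.2158,.092])); w=camera('wrist'); ptrline(w,o); r=angles(w,o); print({k:np.round(v,4) for k,v in r.items()})
```

```text
t 19.0 pos [ 0.5508 -0.2134  0.2528] yawx 116.44 yawy 26.44 F [-0.4  0.5  0. ] open 0.994 gf 0.0 q6 [-0.57  0.2   1.54  0.    1.4  -1.03]
[-0.0036 -0.0073  0.4019]
ptr 675 dir 180.94 hinge offset from line -0.0001 tip [ 0.483 -0.285] r 0.10617593378131747
bar 318 dir 115.94 hinge off 0.0006
{'hinge': array([ 0.5799, -0.2817]), 'hubcirc': array([ 0.5798, -0.282 ]), 'hubmean': array([ 0.5799, -0.2817]), 'rhub': np.float64(0.0191), 'handle': array([ 0.5487, -0.2151]), 'hmean': array([ 0.5487, -0.215 ,  0.134 ]), 'rh': np.float64(0.0735), 'lev': np.float64(115.114), 'tip': array([ 0.4846, -0.2848]), 'rt': np.float64(0.1061), 'ptr': np.float64(181.8866), 'ptr_ax': np.float64(172.5925), 'mark': np.float64(115.6864), 'rm': np.float64(0.0978)}
```

play_rows --plan '[[85, [-0.003, -0.006, 0.1], 0], [85, [-0.003, -0.006, 0.2], 0], [85, [-0.003, -0.006, 0.3], 0], [85, [-0.003, -0.006, 0.38], 0], [85, [-0.003, -0.006, 0.4], 0], [85, [-0.003, -0.006, 0.4], 0], [0, [-0.003, -0.006, 0.4], 0], [0, [-0.003, -0.006, 0.4], 0], [0, [-0.003, -0.006, 0.4], 0], [0, [-0.003, -0.006, 0.4], 0]]'

```text
time_s: 20.05
eef_pos: [0.5506, -0.2167, 0.0945]
eef_rot: [0.001, 0.527, 0.85, -0.0]
wrist_force: [0.3, 0.1, 0.1]
opening: 0.325
grasp_force: 0.0
```

play_rows --plan '[[0, [0, 0, 0], 0], [0, [0, 0, 0], 0], [0, [0, 0, 0], 0]]'

```text
time_s: 20.35
eef_pos: [0.5488, -0.2174, 0.0944]
eef_rot: [-0.001, 0.527, 0.85, -0.001]
wrist_force: [-8.9, -1.1, 8.5]
opening: 0.192
grasp_force: 58.2
```

Run:
```python
from h import *
o,M=pose(); la(o,(.580,-.2835))
H=np.array([.580,-.2835]); p=o['eef_pos'][:2]; d=p-H; a0=np.degrees(np.arctan2(d[1],d[0]))
for i in range(1,10):
    da=min(8*i,65.5); c,s=np.cos(np.radians(da)),np.sin(np.radians(da)); t=H+np.array([[c,-s],[s,c]])@d
    print(da,np.round(M[:2,:2].T@(t-p)/.4,3),round(-da/180,3))
```

```text
t 20.35 pos [ 0.5488 -0.2174  0.0944] yawx 116.38 yawy 26.38 F [-8.9 -1.1  8.5] open 0.192 gf 58.2 q6 [-0.58  0.37  1.67 -0.    1.1  -1.04]
r 0.0731 a 115.28
8 [-0.001 -0.025] -0.044
16 [-0.006 -0.05 ] -0.089
24 [-0.014 -0.075] -0.133
32 [-0.026 -0.097] -0.178
40 [-0.04  -0.118] -0.222
48 [-0.058 -0.137] -0.267
56 [-0.078 -0.153] -0.311
64 [-0.099 -0.166] -0.356
65.5 [-0.104 -0.168] -0.364
```

play_rows --plan '[[0, [-0.001, -0.026, 0], -0.044], [0, [-0.006, -0.052, 0], -0.089], [0, [-0.014, -0.076, 0], -0.133], [0, [-0.026, -0.099, 0], -0.178], [0, [-0.04, -0.12, 0], -0.222], [0, [-0.058, -0.139, 0], -0.267], [0, [-0.078, -0.155, 0], -0.311], [0, [-0.1, -0.167, 0], -0.356], [0, [-0.104, -0.169, 0], -0.364], [0, [-0.104, -0.169, 0], -0.364]]'

```text
time_s: 21.35
eef_pos: [0.5068, -0.2851, 0.0944]
eef_rot: [-0.001, -0.017, 1.0, -0.001]
wrist_force: [-8.9, -2.2, 8.3]
opening: 0.194
grasp_force: 59.0
```

Run:
```python
from h import *
o,M=pose(); la(o,(.580,-.2835)); la(o); print(M.T@o['wrist_force'])
```

```text
t 21.35 pos [ 0.5068 -0.2851  0.0944] yawx -178.1 yawy 91.9 F [-8.9 -2.2  8.3] open 0.194 gf 59.0 q6 [-0.72  0.35  1.69 -0.    1.1  -2.32]
r 0.0732 a 181.28
r 0.0732 a 181.51
[ 9.01077163 -1.96264445 -8.23413766]
```

play_rows --plan '[[85, [0, 0, 0], 0], [85, [0, 0, 0], 0], [85, [0, 0, 0], 0], [85, [0, 0, 0], 0], [85, [0, 0, -0.06], 0], [85, [0, 0, -0.16], 0], [85, [0, 0, -0.28], 0], [85, [0, 0, -0.4], 0], [85, [0, 0, -0.42], 0], [85, [0, 0, -0.42], 0]]'

```text
time_s: 22.35
eef_pos: [0.509, -0.2843, 0.2638]
eef_rot: [0.002, -0.017, 1.0, -0.002]
wrist_force: [-0.3, -0.2, -0.3]
opening: 0.996
grasp_force: 0.0
```

Run:
```python
from h import *
o,M=pose(); w=camera('wrist'); ptrline(w,o); r=angles(w,o); print({k:np.round(v,4) for k,v in r.items()})
im=w['image']; save('w8',cv2.resize(im[100:320,130:430],(800,587),interpolation=cv2.INTER_CUBIC))
```

```text
t 22.35 pos [ 0.509  -0.2843  0.2638] yawx -178.1 yawy 91.9 F [-0.3 -0.2 -0.3] open 0.996 gf 0.0 q6 [-0.71  0.17  1.55  0.    1.41 -2.32]
ptr 335 dir 181.44 hinge offset from line 0.0002 tip [ 0.4829 -0.2855] r 0.10616005464515395
bar 315 dir 180.49 hinge off -0.0011
{'hinge': array([ 0.5787, -0.284 ]), 'hubcirc': array([ 0.5785, -0.2853]), 'hubmean': array([ 0.5787, -0.284 ]), 'rhub': np.float64(0.0196), 'handle': array([ 0.5064, -0.2844]), 'hmean': array([ 0.5059, -0.2843,  0.134 ]), 'rh': np.float64(0.0723), 'lev': np.float64(180.3037), 'tip': array([ 0.4837, -0.2854]), 'rt': np.float64(0.1049), 'ptr': np.float64(180.8453), 'ptr_ax': np.float64(168.7956), 'mark': np.float64(114.4516), 'rm': np.float64(0.0993)}
```

View pics/w8.png

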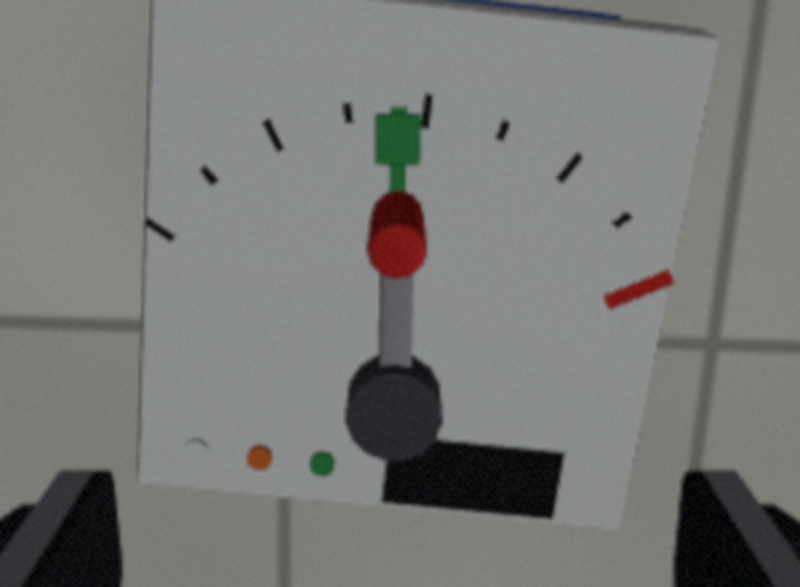

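Run:
```python
from h import *
o,M=pose(); w=camera('wrist'); W=cloud(w,o); im=w['image'].astype(float); r,g,b=[im[...,i] for i in range(3)]
u=unitfit(w,o)
# lateral coordinate = along tool y at TCP, outward = tool x
L=(W-o['eef_pos'])@M
def mid(m,lo,hi):
    X=L[m]; X=X[(X[:,0]>lo)&(X[:,0]<hi)]
    out=[]
    for x in np.arange(lo,hi,.001):
        s=X[np.abs(X[:,0]-x)<.001][:,1]
        if len(s)>3: out.append(((s.max()+s.min())/2,x))
    a=np.array(out); return np.round([np.median(a[:,0])*1000,a[:,1].mean()*1000,len(a)],2)
near=(np.hypot(W[...,0]-.53,W[...,1]+.284)<.09)
gr=near&(g>60)&(r<.6*g)&(b<.75*g)&(W[...,2]<.072)&(W[...,0]<.57)
red=near&(r>110)&(g<.45*r)&(W[...,2]>.128)
hub=near&(r<90)&(W[...,2]>.08)&(W[...,2]<.095)&(np.hypot(W[...,0]-.58,W[...,1]+.2835)<.024)
bar=near&(W[...,2]>.074)&(W[...,2]<.084)&(r>60)&(abs(r-g)<25)
hx=o['eef_pos'][0]-.580
print('tip',mid(gr,.020,.030),'strip',mid(gr,.012,.017));print('handle',mid(red,-.006,.008));print('hub',mid(hub,hx-.012,hx+.012)); print('bar',mid(bar,hx+.024,hx+.035),mid(bar,hx+.035,hx+.055))
panrel(w,o)
```

```text
t 22.4 pos [ 0.508  -0.2835  0.2613] yawx -178.1 yawy 91.9 F [ 0.6  0.6 -0. ] open 0.995 gf 0.0 q6 [-0.71  0.17  1.56  0.    1.41 -2.32]
tip [-0.97 24.5  10.  ] strip [-1.23 14.5   6.  ]
handle [-0.78  0.5  14.  ]
hub [ -2.55 -72.55  24.  ]
bar [ -2.48 -42.55  12.  ] [ -2.43 -30.05  15.  ]
rim 610 [0.5124 0.0162 0.0844]
disc 3749 [0.5114 0.0058] 0.1036
```

Run:
```python
from h import *
print(hand_in())
```

```text
the job is handed in; nothing more can be done
None
```

Handed in at about 22 s with no verdict returned: lever turned to the off stop first, pan then slid to within about 2 mm of the spot centre with the flask upright when last viewed, and lever finally set to within about 0.5° of the green pointer.

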